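Centre the tasting cup on its stand

ROBOT

A 6-joint arm with a two-finger parallel gripper is mounted at the origin on the work surface. World frame = base frame: x ahead of the robot, y to its left, z up, the work surface at z = 0. Lengths are in m, angles in rad, forces in N, time in s.
With the tool pointing down it reaches from about 0.35 to 0.925 m from the base axis. Payload 6.4 kg.
Tool frame: the origin (TCP) lies on the centre line of the jaws, within the pads' length; the fingertips stand 14 mm ahead of it and the grasp point (between the pads) lies 5 mm behind it; z points along the fingers, y is the direction in which the jaws open and shut (so a half turn about z gives the same grasp; the last joint's range is limited). The gripper opens to 85 mm and grips with 20 to 120 N. Pads are 22 mm wide; open, the fingers measure 114 mm over their backs; the gripper's body (76 mm by 85 mm) begins 54 mm behind the grasp point. The pads swing forward as they close: fully open they stand 13 mm farther back than shut.
Start: joints at [1.063, 0.245, 1.558, -0, 1.339, -0.174], TCP at [0.213, 0.614, 0.245] pointing down, gripper open.
Joint ranges: [-3.13, 3.13], [-1.02, 2.26], [0.13, 2.54], [-0.95, 4.09], [0.21, 2.88], [-2.74, 2.74]. Speed limits (rad/s): [2.57, 2.57, 3.14, 3.14, 3.14, 3.14].

INTERFACE

Orientations are given as a 3x3 rotation matrix whose columns are the frame's x, y, z axes.
In Python, from workcell import r gives the robot as it stands.
- The arm moves only by the tool move_arm, never from a script. Its arguments are lists of equal length, an entry for each row: "translation": the shift along the world's x, y, z normalised to -1 to 1, where 1 is 500 mm, a list of three; "turn": the turn about the world's z normalised to -1 to 1, where 1 is 180 degrees; "claw": the opening, from -1 (shut) to 1 (fully open). A call has 1 to 10 rows; each row is the pose to reach, as a shift and turn from the pose measured when the call began, turning the shorter way round; what a row does not reach only later rows make up. A row lasts 1/10 s, in which the tool goes at most 50 mm and 8.59 degrees, less where a joint would pass 70% of its speed; a pose out of reach is approached as far as the arm can. A call with a number of a shift or a turn outside -1 to 1 is refused whole. A call with a gripper value outside its range is refused whole. The fingers move at their own pace and stop on an object; "grip_force" is the grip in N (left out, the last holds). Time passes only in rows, so rows that repeat a pose let the fingers close. It gives the time, the measured TCP pose, the force and the opening at its end, in the units of the state.
- r.sense(): the state, without advancing time (a new reading comes with each control period).
- r.read_camera(name): name is "scene" or "top"; returns a dict with "img" (400x640x3 uint8, blue, green, red), "z_map" (400x640 float32, m along the optical axis (not along the pixel's ray), 0 where there is no reading), "fx", "fy", "cx", "cy" (pixels), "dist" ([k1, k2, p1, p2, k3] as OpenCV has them; the pictures are not rectified), "rvec" (rotation vector, rad) and "tvec" (3), from world to camera coordinates, as OpenCV has them. Camera axes: x right, y down, z forward; pixel columns grow to the right and rows downward; lengths in m; the calibration is good to about 2 mm. A picture is of the moment at which its call begins.
- r.sign_off(): hands the job in, once; it reports no verdict.
Trained networks look in a picture, given as the dict that the camera call returned (one of the last four; its "shot" number tells which), for a name from the list of things; names that differ only in an ending like _2 or _b are one class to them, and where a whole thing is asked for, a point or a joint stands for the part that bears it (a point fixed in the world has none). Each returns a list of dicts, best first, with "conf" (0 to 1); they miss things now and then, are a little off and sometimes report something else, mostly with a low value. They report only what shows in the picture. A call takes as long as a camera call. They do not tell look-alikes from the thing itself.
- r.find_in(picture, name): "centre" ([x, y, z] in m, in the coordinates of the camera as it stood for that picture, good to about 4 mm: the middle of the surface that is visible of it).
The state is a dict: "time_s": time; "q": joint angles; "joint_velocities": joint speeds; "joint_efforts": joint torques, N m; "tcp_pos": TCP position; "ee_rot": TCP orientation; "contact_force": force on the tool from outside, world axes, zero at the start; "ft_torque": the same for the moment, N m; "finger_gap": opening from 0.0 (shut) to 1.0 (fully open).
Only numpy, scipy, OpenCV 4.12 (cv2) and the standard library are available. Lean on these libraries where they do the work, as an engineer would, in place of code of your own. Each camera call takes 0.05 s, during which the arm holds its last target. There are 200 camera calls.

TASK

At the nut stall, one of the two small white tasting cups stands far off the middle of its round wooden stand. Nudge it with light, gentle taps until it stands upright in the middle of the stand: do not pick it up, squeeze it or tip it over, and leave the other cup, the honey jar and the spoon as they are.

Things in the scene. Friction and masses are not known exactly. Their poses are not given: they have to be found in the camera images.
- cup: The off-centre tasting cup: white ceramic, 100 to 200 g, 60 mm high, wobbly: it stands on a ring only 30 mm across and 3 mm high. Over the ring a foot disc, over that a thin stem (18 mm) and an open bowl, 44 mm across at the rim. Origin: centre of its underside; z up; round. It starts 20 to 31 mm off the stand's middle, in any direction.
- cup_foot (a point): Centre of the cup's foot disc at mid-height, 9.5 mm above the stand's top. The foot is 56 mm in diameter, the cup's widest part; its upright rim reaches from 3 to 16 mm above the stand's top and is the place to push. Pushed slowly there the cup slides, and stops when the push stops; pushed at the bowl it may rock or topple.
- stand: The round wooden display stand under that cup, fixed to the table: flat top 120 mm in diameter, 50 mm above the table (narrower below the top). Its origin is the centre of its underside, on the table, so the middle of its top is 50 mm straight above it.
- neighbour_cup: An identical tasting cup that already stands in the middle of the other stand; leave it alone. Origin at the centre of its underside.
- neighbour_stand: The other stand, identical and fixed, about 0.25 to 0.4 m to one side of the first. Origin at the centre of its underside.
- honey_jar: Amber honey jar with a steel lid, 60 mm in diameter, 90 mm high, standing on the table between and beyond the stands. Origin at the centre of its underside.
- spoon: Steel spoon lying flat on the table between the two stands, pointing roughly away from the robot.
Things that resemble listed ones, but are neither listed nor needed, are in the scene too. Leave any black or blue look-alike of the stand alone.

How it is judged:
At the end, for the whole second after the job is handed in: The cup stands upright and still on its stand, its centre within 8 mm of the stand's middle (horizontal distance between cup and stand below 0.008 m and angle between cup's own z axis and vertical below 0.06 rad and z of cup in the frame of stand between 0.047 and 0.053 m and linear speed of cup below 0.01 m/s); the robot touches nothing.
It fails at once if the cup is lifted off its stand (underside more than 10 mm above the top) (z of cup in the frame of stand above 0.06 m).
It fails at once if the cup is tipped by more than 0.3 rad or knocked off (angle between cup's own z axis and vertical above 0.3 rad or z of cup in the frame of stand below 0.04 m).
It fails at once if the cup is squeezed or struck hard (more than 12 N from the fingers) (contact force between the fingers and cup above 12 N).
It fails at once if the other cup, the honey jar or the spoon is moved by more than 10 mm (distance of any of neighbour_cup, honey_jar, spoon from where it was at the start of the episode above 0.01 m).
It also fails if it takes over 45 s, if anything falls off the work surface, if the arm or the gripper's body presses on something with over 40 N, if the wrist force passes 120 N, or if a joint passes its speed limit or range.

## Working session

There is one attempt and no reset: what is moved stays moved. The work goes in short steps, Python scripts to look and compute and a tool call to move; the robot and the scene stay as the last step left them, time stands still between calls to the robot, and variables do not carry over. Pictures are saved under pics/ and viewed, about 8 in all and at most 12, crops included, and the job is handed in when it is done.

Besides the shell and the picture viewer there is one more tool, called after ">>>" as name([rows], argument=value, ...), one row to a line, values as JSON. move_arm: Moves the arm, as the interface text tells. Scaled input: -1 to 1 covers 500 mm each way for a shift and 180 degrees each way for a turn. Its arguments: {"type":"object","properties":{"translation":{"type":"array","items":{"type":"array","items":{"type":"number"}}},"turn":{"type":"array","items":{"type":"number"}},"claw":{"type":"array","items":{"type":"number"}},"grip_force":{"type":"number"}},"required":["translation","turn","claw"]}

```bash
mkdir -p pics
cat > h.py <<'E'
import numpy as np, cv2
from workcell import r
def world(p,pc):
    R=cv2.Rodrigues(np.array(p["rvec"],float))[0]; return (np.asarray(pc)-np.array(p["tvec"]).ravel())@R
def cloud(p):
    K=np.array([[p["fx"],0,p["cx"]],[0,p["fy"],p["cy"]],[0,0,1.]])
    h,w=p["z_map"].shape; u,v=np.meshgrid(np.arange(w),np.arange(h))
    n=cv2.undistortPoints(np.stack([u,v],-1).reshape(-1,1,2).astype(np.float64),K,np.array(p["dist"],float)).reshape(h,w,2)
    z=p["z_map"][...,None].astype(float)
    W=world(p,np.concatenate([n*z,z],-1)); W[p["z_map"]==0]=np.nan; return W
E
python3 - <<'E'
from h import *
s=r.sense(); print(s["time_s"],s["tcp_pos"],s["ee_rot"],s["contact_force"])
for c in ("top","scene"):
    p=r.read_camera(c); cv2.imwrite(f"pics/{c}0.png",p["img"])
    for n in ("cup","stand","honey_jar","spoon"):
        print(c,n,[(round(d["conf"],2),world(p,d["centre"]).round(3)) for d in r.find_in(p,n)])
print(r.sense()["time_s"])
E
```

```text
0.0 [0.21270653 0.61364201 0.24416888] [[-9.44796951e-01  3.27655081e-01 -9.32136135e-04]
 [ 3.27656246e-01  9.44795487e-01 -1.69471009e-03]
 [ 3.25397643e-04 -1.90657715e-03 -9.99998130e-01]] [-0.12271937  0.24057463  0.77252966]
top cup [(0.78, array([0.49 , 0.138, 0.078]))]
top stand [(0.74, array([0.314, 0.15 , 0.052])), (0.73, array([0.515, 0.161, 0.05 ])), (0.58, array([0.695, 0.246, 0.054]))]
top honey_jar [(0.94, array([0.709, 0.002, 0.09 ]))]
top spoon [(0.62, array([0.511, 0.002, 0.018]))]
scene cup [(0.97, array([0.495, 0.14 , 0.077]))]
scene stand [(0.97, array([0.702, 0.254, 0.053])), (0.81, array([0.52 , 0.17 , 0.049])), (0.58, array([0.318, 0.158, 0.049]))]
scene honey_jar [(0.67, array([0.722, 0.014, 0.078]))]
scene spoon [(0.95, array([ 0.507, -0.   ,  0.016]))]
0.5
```

View pics/top0.png

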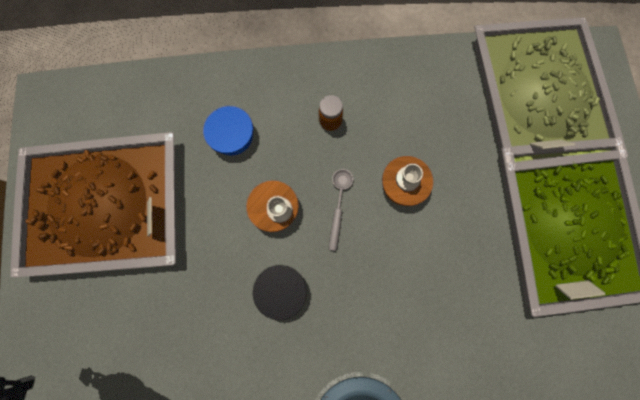

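View pics/scene0.png

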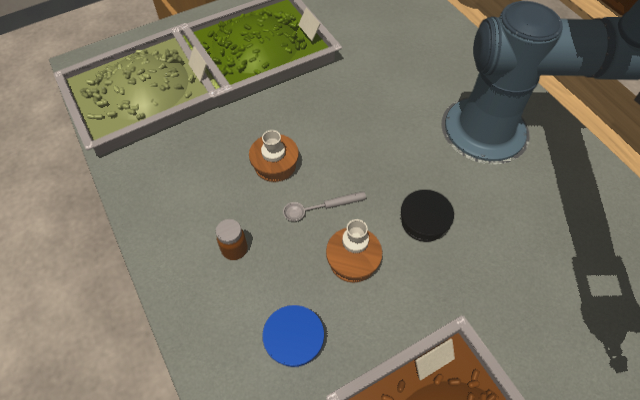

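The top view shows the wooden stands at (273,206) and (408,181). The left cup at (279,209) is off-centre, so that's the target. There are look-alikes in blue at (229,131) and black at (281,293), the spoon is near (338,210), and the jar is at (331,112). Next I'll measure precisely from the depth map and the colours.

```bash
cat >> h.py <<'E'
def circ(P):
    # robust circle fit
    from scipy.optimize import least_squares
    f=lambda x:np.hypot(P[:,0]-x[0],P[:,1]-x[1])-x[2]
    return least_squares(f,[*P.mean(0),.03],loss="soft_l1",f_scale=.002).x
def enc(P): 
    (c,rad)=cv2.minEnclosingCircle(P.astype(np.float32)); return np.array([*c,rad])
def measure(p,c0,rad=.085):
    W=cloud(p); near=np.hypot(W[...,0]-c0[0],W[...,1]-c0[1])<rad
    hsv=cv2.cvtColor(p["img"],cv2.COLOR_BGR2HSV)
    white=hsv[...,1]<90
    z=W[...,2]
    out={}
    m=near&(z>.040)&(z<.06)
    out["n_stand"]=m.sum(); out["zst"]=np.nanmedian(z[m])
    S=W[m][:,:2]; hull=cv2.convexHull(S.astype(np.float32))[:,0]; out["stand"]=circ(hull); out["stand_enc"]=enc(S)
    for n,a,b in (("foot",.061,.072),("rim",.100,.118)):
        m=near&(z>a)&(z<b)
        if m.sum()>5:
            P=W[m][:,:2]; out[n]=circ(cv2.convexHull(P.astype(np.float32))[:,0]); out[n+"_enc"]=enc(P); out[n+"_z"]=np.median(z[m]); out[n+"_n"]=m.sum()
    return out
E
python3 - <<'E'
from h import *
for c in ("top","scene"):
    p=r.read_camera(c); print(c,"fx",p["fx"],"cam",world(p,[0,0,0]).round(3))
    for c0 in ((.512,.165),(.562,-.17)):
        for k,v in measure(p,c0).items(): print("  ",k,np.round(v,4))
        print()
    cv2.imwrite(f"pics/{c}1.png",cv2.resize(p["img"][140:280,200:340] if c=="top" else p["img"][190:310,290:430],None,fx=4,fy=4,interpolation=cv2.INTER_CUBIC))
E
```

```text
top fx 389.2130747404703 cam [0.337 0.046 0.93 ]
   n_stand 1562
   zst 0.0504
   stand [0.5058 0.1544 0.0591]
   stand_enc [0.5066 0.1552 0.0605]
   foot [0.4926 0.1371 0.0274]
   foot_enc [0.4927 0.137  0.028 ]
   foot_z 0.067
   foot_n 185
   rim [0.4928 0.1369 0.021 ]
   rim_enc [0.4929 0.1367 0.0216]
   rim_z 0.1098
   rim_n 111

   n_stand 1472
   zst 0.0505
   stand [ 0.5367 -0.1648  0.0598]
   stand_enc [ 0.5376 -0.1645  0.0609]
   foot [ 0.5376 -0.1632  0.0276]
   foot_enc [ 0.5377 -0.1631  0.0282]
   foot_z 0.0673
   foot_n 211
   rim [ 0.5379 -0.164   0.0214]
   rim_enc [ 0.5382 -0.164   0.0221]
   rim_z 0.1093
   rim_n 129

scene fx 490.7244628312784 cam [0.799 0.522 0.987]
   n_stand 1768
   zst 0.0509
   stand [0.5053 0.1541 0.0599]
   stand_enc [0.505  0.1542 0.061 ]
   foot [0.4921 0.1367 0.0277]
   foot_enc [0.4922 0.137  0.0284]
   foot_z 0.068
   foot_n 283
   rim [0.4919 0.1363 0.0215]
   rim_enc [0.4927 0.136  0.0223]
   rim_z 0.1087
   rim_n 172

   n_stand 1128
   zst 0.0499
   stand [ 0.538  -0.1632  0.0599]
   stand_enc [ 0.538  -0.1631  0.0613]
   foot [ 0.5391 -0.1621  0.0279]
   foot_enc [ 0.5389 -0.1615  0.0292]
   foot_z 0.0667
   foot_n 233
   rim [ 0.539  -0.1631  0.0218]
   rim_enc [ 0.5387 -0.1628  0.023 ]
   rim_z 0.1071
   rim_n 151
```

View pics/top1.png

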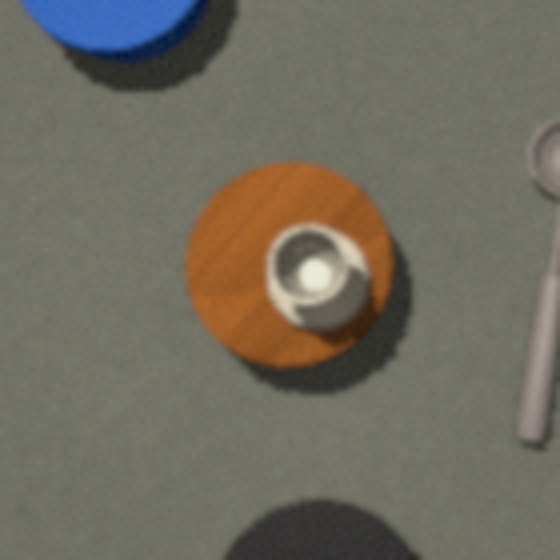

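Both cameras agree. The stand's middle is at (0.5055, 0.1543) and the cup at (0.4924, 0.1369), with radii and heights matching the given sizes. The push is 21.8 mm along (0.60, 0.80). I'll use the shut fingers' x-face, starting from the −d side.

>>> move_arm([
  [0.48, -1, 0],
  [0.48, -1, 0],
  [0.48, -1, 0],
  [0.48, -1, 0],
  [0.48, -1, 0],
  [0.48, -1, 0],
  [0.48, -1, 0],
  [0.48, -1, 0],
  [0.48, -1, 0],
  [0.48, -1, 0],
], turn=[-0.45, -0.45, -0.45, -0.45, -0.45, -0.45, -0.45, -0.45, -0.45, -0.45], claw=[-1, -1, -1, -1, -1, -1, -1, -1, -1, -1])

```text
time_s: 1.6
tcp_pos: [0.4299, 0.1615, 0.2458]
ee_rot: [[0.18, 0.984, 0.001], [0.984, -0.18, 0.0], [0.0, 0.001, -1.0]]
contact_force: [0.9, -0.2, -0.4]
finger_gap: -0.0
```

>>> move_arm([
  [0.052, -0.145, 0],
  [0.052, -0.145, 0],
  [0.052, -0.145, 0],
  [0.052, -0.145, 0],
  [0.052, -0.145, -0.1],
  [0.052, -0.145, -0.2],
  [0.052, -0.145, -0.25],
  [0.052, -0.145, -0.25],
  [0.052, -0.145, -0.25],
], turn=[-0.147, -0.147, -0.147, -0.147, -0.147, -0.147, -0.147, -0.147, -0.147], claw=[-1, -1, -1, -1, -1, -1, -1, -1, -1])

```text
time_s: 2.5
tcp_pos: [0.4562, 0.0894, 0.1215]
ee_rot: [[0.597, 0.802, 0.002], [0.802, -0.597, -0.0], [0.001, 0.002, -1.0]]
contact_force: [-0.6, -0.1, 0.3]
finger_gap: 0.007
```

Run:
```python
from h import *
s=r.sense(); t=s["tcp_pos"]; print(s["time_s"],t,s["ee_rot"][:,0])
p=r.read_camera("scene"); W=cloud(p)
cv2.imwrite("pics/s2.png",cv2.resize(p["img"][120:320,270:510],None,fx=3,fy=3,interpolation=cv2.INTER_CUBIC))
# lowest gripper points near the tcp, in tool frame
L=(W-t)@np.array(s["ee_rot"]); m=(np.hypot(L[...,0],L[...,1])<.03)&(L[...,2]>-.03)&(W[...,2]>.07)
P=L[m]; print(len(P)); print(np.percentile(P,[0,2,10,50,90,98,100],axis=0).round(4))
```

```text
2.5 [0.45622865 0.08944289 0.12152376] [0.5972091  0.80208516 0.00082985]
123
[[-0.0123 -0.0136 -0.03  ]
 [-0.0078 -0.013  -0.0294]
 [ 0.0034 -0.0104 -0.0261]
 [ 0.0072 -0.     -0.0114]
 [ 0.0097  0.0105  0.0042]
 [ 0.0103  0.0132  0.0079]
 [ 0.0109  0.0181  0.0095]]
```

View pics/s2.png

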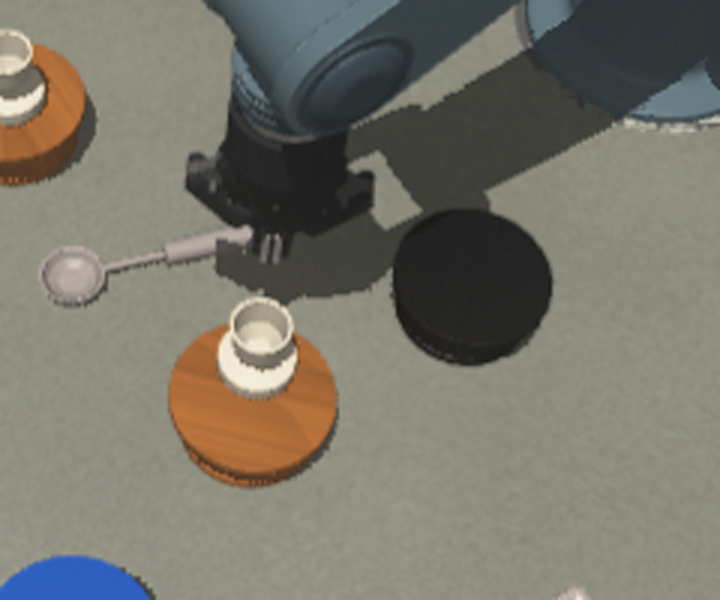

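The shut fingers measure about ±10.5 mm in tool x and ±13 mm in y, and they're lined up behind the cup. I'll descend beside the stand and then approach slowly.

>>> move_arm([
  [0, 0, -0.04],
  [0, 0, -0.07],
  [0, 0, -0.1],
  [0, 0, -0.1],
  [0.006, 0.008, -0.1],
  [0.012, 0.016, -0.1],
  [0.018, 0.024, -0.1],
  [0.018, 0.024, -0.1],
], turn=[0, 0, 0, 0, 0, 0, 0, 0], claw=[-1, -1, -1, -1, -1, -1, -1, -1])

```text
time_s: 3.35
tcp_pos: [0.4672, 0.1019, 0.0735]
ee_rot: [[0.597, 0.802, 0.006], [0.802, -0.597, -0.001], [0.003, 0.005, -1.0]]
contact_force: [-0.2, -0.2, 0.3]
finger_gap: -0.003
```

>>> move_arm([
  [0.0014, 0.002, -0.003],
  [0.0028, 0.004, -0.003],
  [0.0042, 0.006, -0.003],
  [0.0056, 0.008, -0.003],
  [0.007, 0.01, -0.003],
  [0.0084, 0.012, -0.003],
  [0.0098, 0.014, -0.003],
  [0.0112, 0.016, -0.003],
  [0.0126, 0.018, -0.003],
  [0.014, 0.02, -0.003],
], turn=[0, 0, 0, 0, 0, 0, 0, 0, 0, 0], claw=[-1, -1, -1, -1, -1, -1, -1, -1, -1, -1])

```text
time_s: 4.35
tcp_pos: [0.4743, 0.1119, 0.072]
ee_rot: [[0.597, 0.802, 0.006], [0.802, -0.597, -0.001], [0.003, 0.005, -1.0]]
contact_force: [-0.1, -0.3, -0.1]
finger_gap: 0.001
```

```bash
cat > m.py <<'E'
from h import *
s=r.sense(); print(s["time_s"],s["tcp_pos"],s["contact_force"].round(2))
p=r.read_camera("scene")
for k,v in measure(p,(.5055,.1543),.075).items(): print("  ",k,np.round(v,4))
cv2.imwrite("pics/last.png",cv2.resize(p["img"][180:310,290:430],None,fx=4,fy=4,interpolation=cv2.INTER_CUBIC))
E
python3 m.py
```

```text
4.35 [0.47426061 0.11194307 0.07201666] [-0.08 -0.29 -0.11]
   n_stand 1694
   zst 0.051
   stand [0.5054 0.1542 0.0598]
   stand_enc [0.5059 0.1542 0.0612]
   foot [0.4969 0.1432 0.0276]
   foot_enc [0.4967 0.1439 0.0284]
   foot_z 0.0676
   foot_n 280
   rim [0.4836 0.1244 0.0405]
   rim_enc [0.4837 0.1258 0.0428]
   rim_z 0.1103
   rim_n 360
```

View pics/last.png

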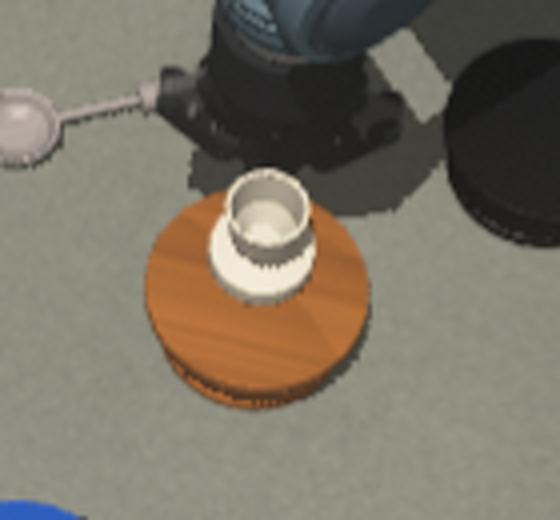

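The cup slid upright as predicted: foot centre at (0.4969, 0.1432), touching, 38.6 mm from the TCP. About 14 mm remains.

>>> move_arm([
  [0.0017, 0.0022, 0],
  [0.0034, 0.0044, 0],
  [0.0052, 0.0066, 0],
  [0.0069, 0.0088, 0],
  [0.0086, 0.011, 0],
  [0.0103, 0.0132, 0],
  [0.012, 0.0154, 0],
  [0.0138, 0.0176, 0],
  [0.0155, 0.0198, 0],
  [0.017, 0.022, 0],
], turn=[0, 0, 0, 0, 0, 0, 0, 0, 0, 0], claw=[-1, -1, -1, -1, -1, -1, -1, -1, -1, -1])

```text
time_s: 5.4
tcp_pos: [0.483, 0.1231, 0.072]
ee_rot: [[0.597, 0.802, 0.007], [0.802, -0.597, -0.0], [0.004, 0.006, -1.0]]
contact_force: [-0.6, -0.0, -0.5]
finger_gap: 0.003
```

```bash
python3 m.py
```

```text
5.4 [0.48296129 0.12311719 0.07204793] [-0.56 -0.03 -0.52]
   n_stand 1599
   zst 0.0509
   stand [0.5052 0.1542 0.06  ]
   stand_enc [0.5049 0.1542 0.061 ]
   foot [0.5048 0.1545 0.0275]
   foot_enc [0.5048 0.1543 0.0282]
   foot_z 0.068
   foot_n 282
   rim [0.4923 0.136  0.0408]
   rim_enc [0.4922 0.1368 0.0431]
   rim_z 0.1101
   rim_n 360
```

The cup is now within about 1 mm of the middle. I'll back off along −d, then rise and check with both cameras.

>>> move_arm([
  [-0.006, -0.008, 0],
  [-0.015, -0.02, 0],
  [-0.03, -0.04, 0],
  [-0.05, -0.067, 0],
  [-0.05, -0.067, 0.02],
  [-0.05, -0.067, 0.1],
  [-0.05, -0.067, 0.2],
  [-0.1, -0.12, 0.25],
  [-0.15, -0.18, 0.25],
  [-0.15, -0.18, 0.25],
], turn=[0, 0, 0, 0, 0, 0, 0, 0, 0, 0], claw=[-1, -1, -1, -1, -1, -1, -1, -1, -1, -1])

```text
time_s: 6.45
tcp_pos: [0.407, 0.0314, 0.1987]
ee_rot: [[0.6, 0.8, 0.01], [0.8, -0.6, -0.002], [0.005, 0.009, -1.0]]
contact_force: [1.1, -0.6, -0.5]
finger_gap: 0.003
```

```bash
python3 m.py
python3 - <<'E'
from h import *
p=r.read_camera("top"); m=measure(p,(.5055,.1543)); print({k:np.round(m[k],4) for k in m if k in("stand","foot","rim")})
m=measure(p,(.5375,-.164)); print("neigh",{k:np.round(m[k],4) for k in m if k in("stand","foot","rim")})
for n in ("honey_jar","spoon"): print(n,[(round(d["conf"],2),world(p,d["centre"]).round(3)) for d in r.find_in(p,n)])
cv2.imwrite("pics/end.png",p["img"])
print(r.sense()["time_s"],r.sense()["tcp_pos"])
E
```

```text
6.45 [0.40702585 0.03143819 0.19865578] [ 1.06 -0.58 -0.46]
   n_stand 1618
   zst 0.0509
   stand [0.5048 0.154  0.0602]
   stand_enc [0.5043 0.1537 0.0616]
   foot [0.5049 0.1549 0.0277]
   foot_enc [0.5051 0.1546 0.0286]
   foot_z 0.0677
   foot_n 285
   rim [0.5043 0.1538 0.0216]
   rim_enc [0.5044 0.1535 0.0223]
   rim_z 0.109
   rim_n 172
{'stand': array([0.5058, 0.1541, 0.0591]), 'foot': array([0.5053, 0.1555, 0.0274]), 'rim': array([0.5056, 0.1552, 0.0212])}
neigh {'stand': array([ 0.5367, -0.1649,  0.0599]), 'foot': array([ 0.5378, -0.1633,  0.0275]), 'rim': array([ 0.5377, -0.1638,  0.0215])}
honey_jar [(0.91, array([0.707, 0.002, 0.091])), (0.23, array([0.507, 0.157, 0.078]))]
spoon [(0.71, array([ 0.566, -0.015,  0.014]))]
6.65 [0.40841169 0.0335183  0.19739351]
```

View pics/end.png

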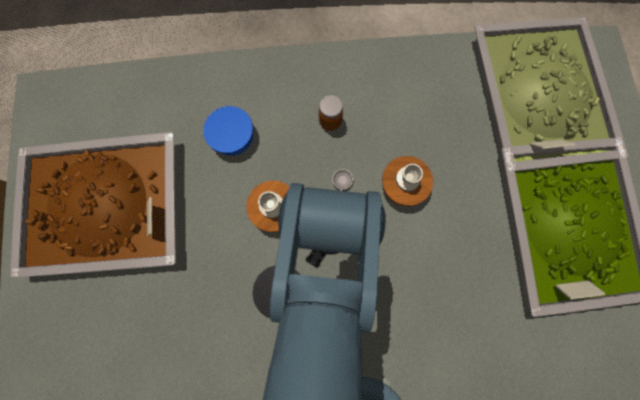

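The cup at (270,205) is in the middle of its stand at (272,206). The spoon's bowl at (343,180), the jar at (331,112) and the other cup at (411,177) are where they were at the start. The spoon's shifted reading comes from the arm hiding its handle.

```bash
python3 -c "
from h import *
s=r.sense(); print(s['time_s'],np.abs(s['joint_velocities']).max()); print(r.sign_off())"
```

```text
6.65 0.01934872393556402
the job is handed in; nothing more can be done
None
```

I pushed the off-centre cup about 22 mm to the middle of its stand and handed the job in at 6.65 s. I used the shut fingers against its foot rim, in two slow pushes of about 12–14 mm/s, then backed the arm off clear of everything.

- **Cup position:** after backing off, both cameras put the cup's foot about 1–1.5 mm from the stand's middle; the limit is 8 mm.
- **Upright:** foot and rim centres agree to within about 1.3 mm, and the rim height reads 109–110 mm as expected.
- **Contact force:** the force readings at the end of each move stayed near 1 N or below, which is about noise level. I did not sample the force in between.
- **Other objects:** the other cup and the honey jar measured where they were, within 2 mm.
- **Spoon:** the last network reading for the spoon disagreed with the first, by about 57 mm. The arm was hiding its handle, so only the bowl was seen. The bowl appears at the same pixel, (343,180), as at the start, so I take the spoon as unmoved. I did not measure it again with the arm out of the way.

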